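Lock the pan rack: feel for the hidden slot with the locking pin

ROBOT

A 6-joint arm with a two-finger parallel gripper is mounted at the origin on the work surface. World frame = base frame: x ahead of the robot, y to its left, z up, the work surface at z = 0. Lengths are in m, angles in rad, forces in N, time in s.
With the tool pointing down it reaches from about 0.35 to 0.925 m from the base axis. Payload 6.4 kg.
Tool frame: the origin (TCP) lies at the very end of the fingers, on their centre line; the grasp point (between the pads) lies 19 mm behind it; z points along the fingers, y is the line along which they close (so a half turn about z gives the same grasp; the last joint's range is limited). The gripper opens to 85 mm and grips with 20 to 120 N. Pads are 22 mm wide; open, the fingers measure 114 mm over their backs; the gripper's body (76 mm by 85 mm) begins 54 mm behind the grasp point. The pads swing forward as they close: fully open they stand 13 mm farther back than shut.
Start: joints at [-1.412, 0.245, 1.558, -0, 1.339, -0.174], TCP at [0.212, -0.614, 0.231] pointing down, gripper open.
Joint ranges: [-3.13, 3.13], [-1.02, 2.26], [0.13, 2.54], [-0.95, 4.09], [0.21, 2.88], [-2.74, 2.74]. Speed limits (rad/s): [2.57, 2.57, 3.14, 3.14, 3.14, 3.14].

INTERFACE

Orientations are given as a unit quaternion [w, x, y, z].
In Python, from plant import bot, get_image, hand_in gives the robot as it stands.
- The arm moves only by the shell command python3 -m inch 'ROWS' [OPENING] [FORCE]. ROWS is JSON, a list of rows, each an object with "slide": the shift along the tool's x, y, z in cm, a list of three; "spin": the turn about the tool's z in degrees. In form: [{"slide": [tx, ty, tz], "spin": spin}, ...]. A call has 1 to 10 rows; each row is the pose to reach, as a shift and turn from the pose commanded when the call began, along the tool's axes at that moment; what a row does not reach only later rows make up. A row lasts 1/10 s, in which the tool goes at most 50 mm and 8.59 degrees, less where a joint would pass 70% of its speed; a pose out of reach is approached as far as the arm can. A call with a gripper value outside its range is refused whole. OPENING is the closure in counts, from 0 (fully open) to 255 (shut), set as the call begins (- or left out, the last holds). The fingers move at their own pace and stop on an object; FORCE is the grip in N (left out, the last holds). Time passes only in rows, so rows that repeat a pose let the fingers close. It gives the time, the measured TCP pose, the force, the opening and the grip force at its end, in the units of the state.
- bot.observe(): the state, without advancing time (a new reading comes with each control period).
- get_image(name): name is "side" or "top" or "wrist"; returns a dict with "img" (480x640x3 uint8, red, green, blue), "K" (3x3 intrinsics, pixels), "R" (3x3) and "t" (3): a world point X has camera coordinates R X + t. Camera axes: x right, y down, z forward; pixel columns grow to the right and rows downward; lengths in m; the calibration is good to about 2 mm. A picture is of the moment at which its call begins. There is no depth.
- hand_in(): hands the job in; it is judged then, once.
The state is a dict: "t": time; "joints": joint angles; "qvel": joint speeds; "effort": joint torques, N m; "position": TCP position; "ee_rot": TCP orientation; "contact_force": force on the tool from outside, world axes, zero at the start; "torque": the same for the moment, N m; "opening": finger opening in m; "grasp_force": force on a finger pad.
Only numpy, scipy, OpenCV 4.12 (cv2) and the standard library are available. Lean on these libraries where they do the work, as an engineer would, in place of code of your own. Each camera call takes 0.05 s, during which the arm holds its last target. There are 200 camera calls.

TASK

Take the locking pin out of its wooden cradle and put it tip first into the long mouth in the front rail of the pan rack; the slot it belongs in is in a bar hidden inside, so slide the tip lightly along that bar until you feel it drop into the slot. Then push the pin fully home, collar up against the front of the rail, and let go of it. Be gentle throughout, since forcing the pin against the rack bends it, and leave everything else on the counter where it is.

Things in the scene. Friction and masses are not known exactly. Their poses are not given: they have to be found in the camera images.
- pin: Loose locking pin, about 130 g, lying level: round steel shank 12 mm thick and 62 mm long (last 5 mm tapered to 7 mm), steel collar 30 mm wide and 6 mm thick, black flat-sided handle 70 mm long, 16 mm wide, 24 mm high. Origin on the axis at the collar's front face; +x along the shank to the tip, z up. Collar: x -6 to 0 mm; handle: x -76 to -6 mm.
- pin_tip (a point): Centre of the pin's tip, 62 mm from the pin's origin along its +x.
- pin_grip (a point): Where to grip the handle from above: on the pin's axis, 34 mm behind the collar's front face (pin x -34 mm); the handle's 16 mm width lies along pin y.
- cradle: Fixed dark wooden cradle, base 160 x 70 x 10 mm. Origin on the counter; the pin lies along its +x, pin origin 75 mm above the cradle's. Notched posts at x 29 to 41 mm (under the shank, cheeks up to z 81 mm) and x -74 to -60 mm (under the handle's end, cheeks to z 73 mm); between them the handle is free on both sides. Lift the pin straight up 25 mm to clear the notches.
- rack: Fixed steel pan rack on feet: a hollow front rail 320 mm long (along y), and behind it a wire grid with a saucepan on it. Origin on the counter, under the middle of the rail's front face; +x points into the rail's mouth (level, away from the robot), y along the rail, z up. Rail's top 125 mm above the counter, underside 95 mm. Rail and bar bend if the pin pushes with over 25 N.
- mouth (a point): Centre of the mouth in the rail's front face, 110 mm above the counter, axes as the rack's. The mouth is 140 mm long (y -70 to 70 mm) and 20 mm high (z -10 to 10 mm). Pin home: shank through the bar's slot, collar against the rail's front face, tip 62 mm inside the mouth.
- bar_face (a point): Centre of the hidden slide bar's front face, 25 mm inside the mouth, axes as the rack's. The bar spans the mouth and has one slot, 17 mm wide (y), as high as the mouth, through its 30 mm depth, centred anywhere from y -36 to 36 mm. The bar is sprung: it gives in +x up to 8 mm (2 N rising to 6 N), then is rigid; it never shifts in y; at the slot it springs back and the slot's edge stops the tip sideways.
- ramekin: White ceramic bowl, 70 mm wide, 40 mm high, on the counter before the rack. Bystander. Origin under its centre.
- spice_jar: Amber jar, 44 mm wide, 80 mm high. Bystander. Origin under its centre.
- pepper_mill: Dark wooden pepper mill, 54 mm wide, 150 mm high. Bystander. Origin under its centre.
- mug: White mug, 80 mm wide, 90 mm high. Bystander. Origin under its centre.
- spoon: Wooden spoon lying on the counter. Bystander.
- tin: Fixed open steel tin, 110 x 80 mm, 50 mm high; stands on the other side from the cradle. Origin under its centre.

How it is judged:
By the outcome, as a careful person would: the job done as asked, in the order asked, and still so for the second after the job is handed in, with the robot touching nothing.
It also fails if it takes over 72 s, if anything falls off the work surface, if the arm or the gripper's body presses on something with over 40 N, if the wrist force passes 120 N, or if a joint passes its speed limit or range.

## Working session

There is one attempt and no reset: what is moved stays moved. The work goes in short steps, Python scripts to look and compute and a shell command to move; the robot and the scene stay as the last step left them, time stands still between calls to the robot, and variables do not carry over. Pictures are saved under pics/ and viewed, at most 10 in all, crops included, and the job is handed in when it is done.

```bash
ls; mkdir -p pics; python3 - <<'E'
from plant import bot,get_image
import cv2,numpy as np
s=bot.observe();print({k:np.round(s[k],3).tolist() for k in ('t','position','ee_rot','contact_force','opening')})
for n in ("top","side"):
    d=get_image(n);cv2.imwrite(f"pics/{n}0.png",d["img"][:,:,::-1]);np.savez(f"{n}.npz",**d)
    print(n,d["K"].tolist(),np.round(d["R"],4).tolist(),np.round(d["t"],4).tolist())
E
```

```text
pics
{'t': 0.0, 'position': [0.212, -0.614, 0.23], 'ee_rot': [-0.001, 0.986, 0.166, 0.0], 'contact_force': [-0.061, -0.777, -0.493], 'opening': 0.086}
top [[443.9444691298928, 0.0, 316.3659646937767], [0.0, 443.9444691298928, 241.71338048878627], [0.0, 0.0, 1.0]] [[0.0101, -0.9998, 0.019], [-0.9976, -0.0114, -0.0684], [0.0686, -0.0183, -0.9975]] [-0.0087, 0.5222, 1.0048]
side [[565.8442505676247, 0.0, 325.3797943734568], [0.0, 565.8442505676247, 237.10982108509694], [0.0, 0.0, 1.0]] [[-0.9428, -0.3331, 0.011], [-0.2012, 0.5424, -0.8157], [0.2658, -0.7713, -0.5784]] [0.4914, 0.1754, 1.2339]
```

View pics/top0.png

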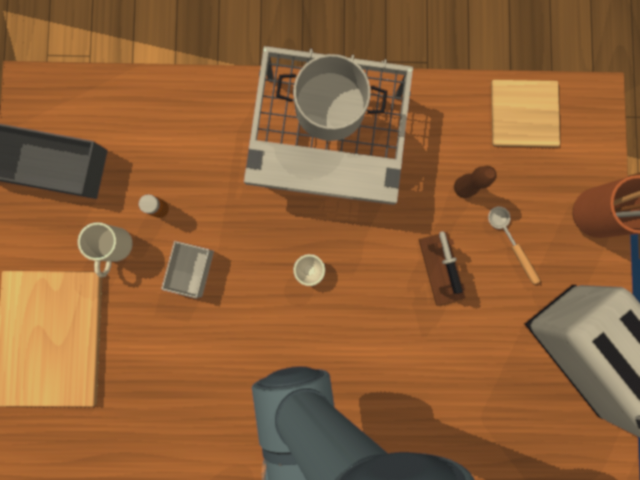

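View pics/side0.png

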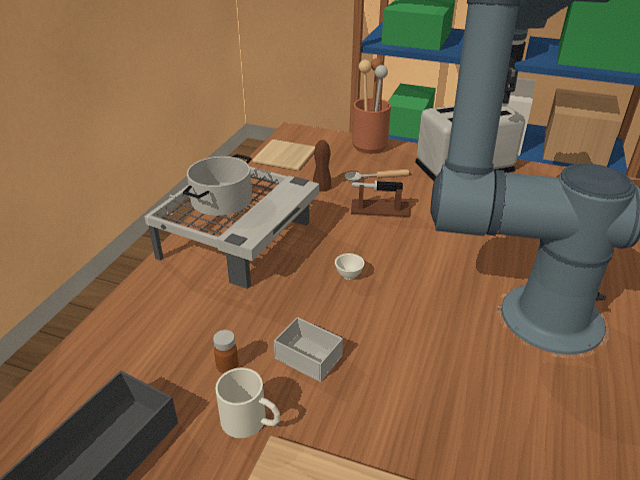

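The top view shows the pin from about (443,233) at the tip to (458,295) at the handle end. The rack's front rail runs from (246,184) to (397,201). I'll enlarge both.

```bash
python3 - <<'E'
import cv2,numpy as np
t=cv2.imread("pics/top0.png");s=cv2.imread("pics/side0.png")
c=np.zeros((600,800,3),np.uint8)
def put(im,x,y,w,h,f,X,Y): c[Y:Y+h*f,X:X+w*f]=cv2.resize(im[y:y+h,x:x+w],None,fx=f,fy=f,interpolation=cv2.INTER_CUBIC)
put(t,425,225,50,75,5,0,0)      # x=425+X/5,y=225+Y/5
put(t,240,140,165,65,4,0,380-5+0) if False else put(t,240,150,166,56,4,0,376)
put(s,345,170,70,50,6,300,0)    # side pin
cv2.imwrite("pics/c1.png",c)
E
```

```text
(no output)
```

View pics/c1.png

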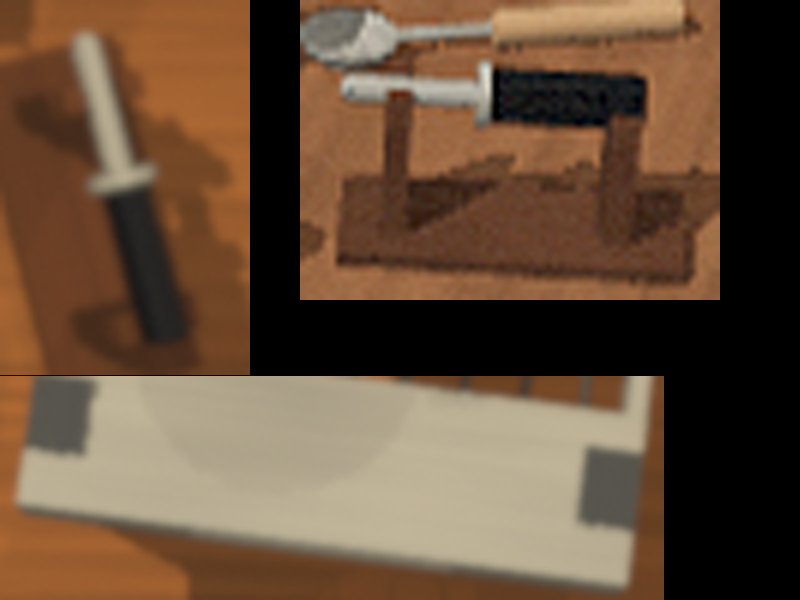

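The top crop gives the tip at (442.3,232), the collar centre at (449.6,261) and the handle end at (459,293). The rail's top front corners are at (244.5,182.5) and (397,202.5).

```bash
cat > h.py <<'E'
import numpy as np
def ray(n,u,v,z):
    d=np.load(n+".npz");K,R,t=d["K"],d["R"],d["t"]
    c=-R.T@t; r=R.T@np.linalg.inv(K)@[u,v,1]
    return c+r*(z-c[2])/r[2]
def proj(n,X):
    d=np.load(n+".npz");p=d["K"]@(d["R"]@np.array(X)+d["t"]);return p[:2]/p[2]
E
python3 - <<'E'
from h import *
T=ray("top",442.3,232,.075);C=ray("top",449.6,261,.078);H=ray("top",459,293,.085)
L=ray("top",244.5,182.5,.125);Rr=ray("top",397,202.5,.125)
print(T,C,H,np.linalg.norm((T-H)[:2]),np.degrees(np.arctan2(T[1]-H[1],T[0]-H[0])))
d=(L-Rr)[:2];print(L,Rr,np.linalg.norm(d),"mid",(L+Rr)/2,"rack yaw",np.degrees(np.arctan2(-d[0],d[1])))
print("ramekin",ray("top",309,270,.04))
for P in (T,H): print("side proj",proj("side",[*P[:2],.075]))
for P in (L,Rr): print("side proj rail",proj("side",P))
E
```

```text
[ 0.542839   -0.27765107  0.075     ] [ 0.47944312 -0.29210117  0.078     ] [ 0.41074063 -0.30944702  0.085     ] 0.13587112030228926 13.533597594805006
[0.63635791 0.1492258  0.125     ] [ 0.59867156 -0.16817583  0.125     ] 0.3196311234000664 mid [ 0.61751474 -0.00947501  0.125     ] rack yaw -6.771253329052257
ramekin [0.45698699 0.01320444 0.04      ]
side proj [352.02781173 183.94561784]
side proj [401.91928302 187.01092205]
side proj rail [252.35200908 249.39827394]
side proj rail [319.28761719 183.2055617 ]
```

```bash
cat >> h.py <<'E'
from plant import bot
from scipy.spatial.transform import Rotation as Ro
def st(p=True):
    s=bot.observe();w,x,y,z=s["ee_rot"];M=Ro.from_quat([x,y,z,w]).as_matrix()
    yaw=np.degrees(np.arctan2(M[1,0],M[0,0]))
    if p: print("t",round(s["t"],2),"pos",np.round(s["position"],4),"yaw",round(yaw,2),"zt",np.round(M[:,2],3),"F",np.round(s["contact_force"],1),"open",round(s["opening"],4),"g",np.round(s["grasp_force"],1))
    return s,M,yaw
def to(X,yaw_t):
    s,M,yaw=st(); print("slide cm",np.round(100*M.T@(np.array(X)-s["position"]),2),"spin",round(yaw-yaw_t,2))
E
python3 -c "
from h import *
to([.4505,-.300,.20],13.5)"
```

```text
t 0.1 pos [ 0.2123 -0.6138  0.2302] yaw 19.07 zt [-0.     0.002 -1.   ] F [-0.1 -0.4 -0. ] open 0.0851 g 0.0
slide cm [ 32.77 -21.87   3.07] spin 5.57
```

```bash
python3 -m inch '[{"slide":[3,-2,-2],"spin":0},{"slide":[6,-4,-2],"spin":0},{"slide":[10,-6.5,-2],"spin":0},{"slide":[14,-9.2,-1],"spin":1},{"slide":[18,-12,0],"spin":2},{"slide":[22,-14.6,1],"spin":3},{"slide":[26,-17.3,2],"spin":4.5},{"slide":[30,-20,3],"spin":5.6},{"slide":[32.8,-21.9,3.1],"spin":5.6},{"slide":[32.8,-21.9,3.1],"spin":5.6}]' && python3 -m inch '[{"slide":[0,0,0],"spin":0},{"slide":[0,0,0],"spin":0},{"slide":[0,0,0],"spin":0}]'; python3 - <<'E'
from h import *
from plant import get_image
import cv2
d=get_image("wrist");np.savez("wrist.npz",**d);st()
cv2.imwrite("pics/w1.png",d["img"][:,:,::-1])
o=np.array([.4835,-.292,.075]);a=np.radians(13.5);e=np.array([np.cos(a),np.sin(a),0])
for n,x in(("tip",.062),("collar",0),("end",-.076)):print(n,proj("wrist",o+x*e))
E
```

```text
t: 1.1
position: [0.4521, -0.2965, 0.1992]
ee_rot: [-0.001, 0.993, 0.12, -0.0]
contact_force: [0.1, 0.0, 0.0]
opening: 0.0854
grasp_force: 0.0
t: 1.4
position: [0.4503, -0.3012, 0.2004]
ee_rot: [0.0, 0.993, 0.116, 0.0]
contact_force: [0.9, 0.3, 0.1]
opening: 0.0853
grasp_force: 0.0
t 1.45 pos [ 0.4503 -0.3012  0.2004] yaw 13.36 zt [ 0. -0. -1.] F [-0.1  0.1  0.2] open 0.0859 g 0.0
tip [310.08800195  86.71361493]
collar [310.50030669 182.47407167]
end [310.93192415 282.72003158]
```

View pics/w1.png

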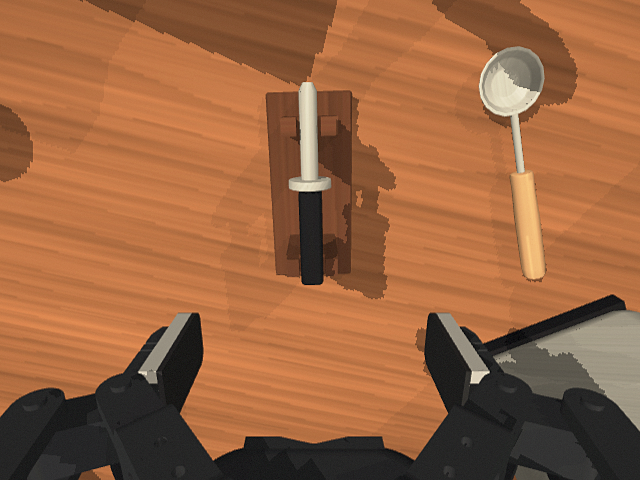

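The wrist view shows the pin's tip at (308,82), collar front at (310,181) and handle end at (312.3,284), within 2–4 px of the prediction.

```bash
python3 - <<'E'
from h import *
T=ray("wrist",308,82.5,.075);H=ray("wrist",312.4,284,.075);C=ray("wrist",309.8,180.5,.08)
y=np.degrees(np.arctan2(T[1]-H[1],T[0]-H[0]))
e=(T-H)[:2]/np.linalg.norm((T-H)[:2]);print(T,C,H,y,np.linalg.norm(T-H),"grip",T[:2]-.096*e,H[:2]+.042*e)
to([*(H[:2]+.042*e),.057],y)
E
```

```text
[ 0.54593444 -0.27564172  0.075     ] [ 0.48553808 -0.29106313  0.08      ] [ 0.40882843 -0.31106468  0.075     ] 14.486267535903893 0.14160806584042493 grip [ 0.45298651 -0.29965592] [ 0.44949315 -0.30055847]
t 1.45 pos [ 0.4503 -0.3012  0.2004] yaw 13.36 zt [ 0. -0. -1.] F [-0.1  0.1  0.2] open 0.0859 g 0.0
slide cm [-0.06 -0.09 14.34] spin -1.13
```

```bash
python3 -m inch '[{"slide":[0.1,-0.1,3],"spin":-1},{"slide":[0.1,-0.1,6],"spin":-1},{"slide":[0.1,-0.1,9],"spin":-1},{"slide":[0.1,-0.1,11],"spin":-1},{"slide":[0.1,-0.1,12.5],"spin":-1},{"slide":[0.1,-0.1,13.5],"spin":-1},{"slide":[0.1,-0.1,14.3],"spin":-1},{"slide":[0.1,-0.1,14.3],"spin":-1},{"slide":[0.1,-0.1,14.3],"spin":-1}]' 100 && python3 -m inch '[{"slide":[0,0,0],"spin":0},{"slide":[0,0,0],"spin":0},{"slide":[0,0,0],"spin":0},{"slide":[0,0,0],"spin":0},{"slide":[0,0,0],"spin":0},{"slide":[0,0,0],"spin":0},{"slide":[0,0,0],"spin":0},{"slide":[0,0,0],"spin":0},{"slide":[0,0,0],"spin":0},{"slide":[0,0,0],"spin":0}]' 255 50 
```

```text
t: 2.35
position: [0.452, -0.2995, 0.058]
ee_rot: [0.001, 0.992, 0.126, 0.0]
contact_force: [-0.5, -0.3, 0.5]
opening: 0.0517
grasp_force: 0.0
t: 3.35
position: [0.452, -0.2994, 0.0581]
ee_rot: [0.001, 0.992, 0.126, 0.0]
contact_force: [-1.0, 0.8, 5.5]
opening: 0.0153
grasp_force: 49.6
```

```bash
python3 -m inch '[{"slide":[0,0,-0.5],"spin":0},{"slide":[0,0,-1.2],"spin":0},{"slide":[0,0,-2.2],"spin":0},{"slide":[0,0,-3.5],"spin":0},{"slide":[0,0,-5.5],"spin":0},{"slide":[0,0,-7.5],"spin":0},{"slide":[0,0,-9.5],"spin":0},{"slide":[0,0,-11],"spin":0},{"slide":[0,0,-12],"spin":0},{"slide":[0,0,-12],"spin":0}]'; python3 - <<'E'
from h import *
from plant import get_image
import cv2
d=get_image("wrist");np.savez("wrist.npz",**d)
cv2.imwrite("pics/w2.png",d["img"][:,:,::-1])
a=np.radians(-6.8);x=np.array([np.cos(a),np.sin(a)]);y=np.array([-x[1],x[0]])
M=np.array([.6175,-.0095])
to([*(M-.136*x-.048*y),.17],-6.8)
s,R,yaw=st(False)
for n,q in(("tip",.096),("collar",.034),("end",-.042)):print(n,proj("wrist",s["position"]+R@[q,0,-.017]))
E
```

```text
t: 4.35
position: [0.4522, -0.2996, 0.1791]
ee_rot: [0.001, 0.992, 0.126, 0.001]
contact_force: [0.1, -0.2, -1.7]
opening: 0.015
grasp_force: 48.9
t 4.4 pos [ 0.4517 -0.2991  0.1777] yaw 14.47 zt [ 0.001 -0.001 -1.   ] F [-0.4 -0.3 -1.8] open 0.0155 g 48.9
slide cm [  8.88 -24.36   0.76] spin 21.27
tip [309.46877565  59.25032333]
collar [309.94208806 253.20470676]
end [310.36694422 427.30265073]
```

View pics/w2.png

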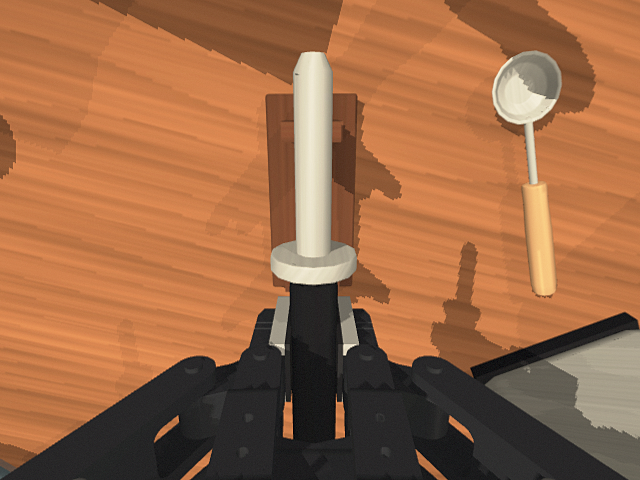

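The wrist view shows the pin held straight, with the tip at about (313,55) and the collar front at about (313,250). That matches the model within 1 mm. Next I'll carry it to the rack.

```bash
python3 -m inch '[{"slide":[0.5,-1.5,0],"spin":1},{"slide":[1.5,-4.5,0],"spin":3},{"slide":[2.7,-7.5,0],"spin":6},{"slide":[3.9,-10.5,0],"spin":9},{"slide":[5.1,-14,0],"spin":12},{"slide":[6.2,-17,0],"spin":15},{"slide":[7.4,-20.5,0.2],"spin":18},{"slide":[8.3,-23,0.5],"spin":20},{"slide":[8.9,-24.4,0.8],"spin":21.3},{"slide":[8.9,-24.4,0.8],"spin":21.3}]' >/dev/null; python3 -m inch '[{"slide":[0,0,1.5],"spin":0},{"slide":[0,0,3],"spin":0},{"slide":[0,0,4.5],"spin":0},{"slide":[0,0,6],"spin":0},{"slide":[0,0,7],"spin":0},{"slide":[0,0,7.7],"spin":0},{"slide":[0,0,7.7],"spin":0},{"slide":[0,0,7.7],"spin":0}]'; python3 - <<'E'
from h import *
from plant import get_image
import cv2
c=np.zeros((600,800,3),np.uint8)
def put(im,x,y,w,h,f,X,Y): c[Y:Y+h*f,X:X+w*f]=cv2.resize(im[y:y+h,x:x+w],None,fx=f,fy=f,interpolation=cv2.INTER_CUBIC)
d=get_image("side");np.savez("side.npz",**d);put(d["img"][:,:,::-1],230,170,130,100,6,0,0)
w=get_image("wrist");np.savez("wrist.npz",**w);put(w["img"][:,:,::-1],200,0,260,220,1,540,0)
cv2.imwrite("pics/c2.png",c);cv2.imwrite("pics/w3.png",w["img"][:,:,::-1])
s,R,yaw=st()
for n,q in(("tip",.097),("collar",.035),("end",-.041)):
    X=s["position"]+R@[q,-.000,-.017];print(n,X,"side",proj("side",X),"wrist",proj("wrist",X))
a=np.radians(-6.8);x=np.array([np.cos(a),np.sin(a),0]);y=np.array([-x[1],x[0],0]);M=np.array([.6175,-.0095,0])
for yy in(-.16,-.07,.07,.16):
  for z in(.095,.1,.12,.125):print(yy,z,"side",proj("side",M+yy*y+[0,0,z]).round(1),"wrist",proj("wrist",M+yy*y+[0,0,z]).round(1))
E
```

```text
t: 6.2
position: [0.477, -0.0408, 0.0926]
ee_rot: [0.0, 0.998, -0.06, 0.0]
contact_force: [0.7, -0.8, -1.1]
opening: 0.0153
grasp_force: 49.0
t 6.3 pos [ 0.4774 -0.0407  0.093 ] yaw -6.83 zt [ 0.001 -0.    -1.   ] F [ 1.4  0.2 -1.9] open 0.0152 g 49.0
tip [ 0.57365127 -0.05227887  0.11018622] side [312.59320355 212.94975   ] wrist [312.06125632  53.84682975]
collar [ 0.51209156 -0.04490361  0.11009593] side [335.83804829 219.49805779] wrist [312.18494817 251.32909627]
end [ 0.43663128 -0.03586297  0.10998525] side [365.39346953 227.82411878] wrist [312.29534791 427.5896239 ]
-0.16 0.095 side [319.3 193.2] wrist [683.7 -78.7]
-0.16 0.1 side [319.3 191.6] wrist [699.4 -86.9]
-0.16 0.12 side [319.3 184.9] wrist [ 777.9 -127.7]
-0.16 0.125 side [319.4 183.2] wrist [ 802.8 -140.7]
-0.07 0.095 side [302.9 209.9] wrist [385.9 -78.7]
-0.07 0.1 side [302.9 208.2] wrist [389.  -86.9]
-0.07 0.12 side [302.8 201.3] wrist [ 404.4 -127.7]
-0.07 0.125 side [302.8 199.5] wrist [ 409.3 -140.7]
0.07 0.095 side [274.2 239.1] wrist [-77.5 -78.7]
0.07 0.1 side [274.1 237.3] wrist [-94.  -86.8]
0.07 0.12 side [273.7 230.2] wrist [-176.9 -127.7]
0.07 0.125 side [273.6 228.3] wrist [-203.2 -140.7]
0.16 0.095 side [253.2 260.5] wrist [-375.6  -78.7]
0.16 0.1 side [253.  258.7] wrist [-404.7  -86.8]
0.16 0.12 side [252.4 251.3] wrist [-551.  -127.7]
0.16 0.125 side [252.3 249.4] wrist [-597.3 -140.7]
```

View pics/c2.png

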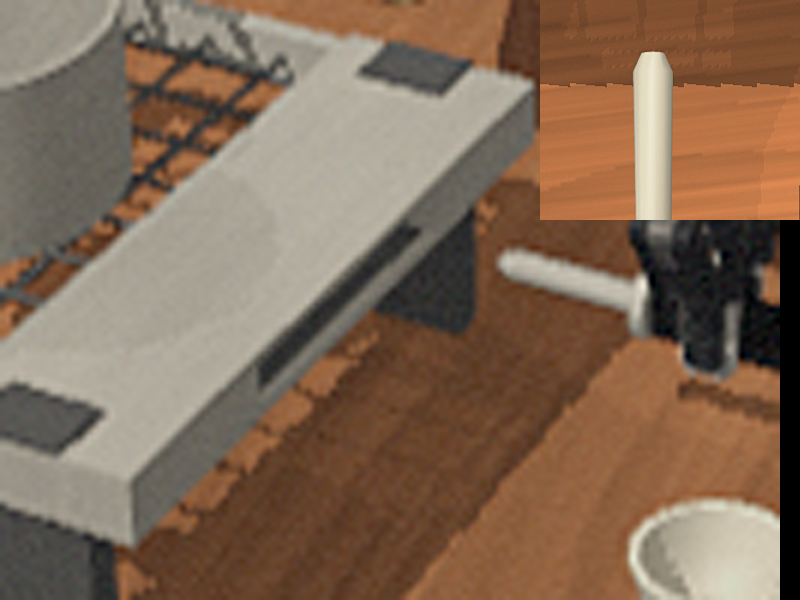

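View pics/w3.png

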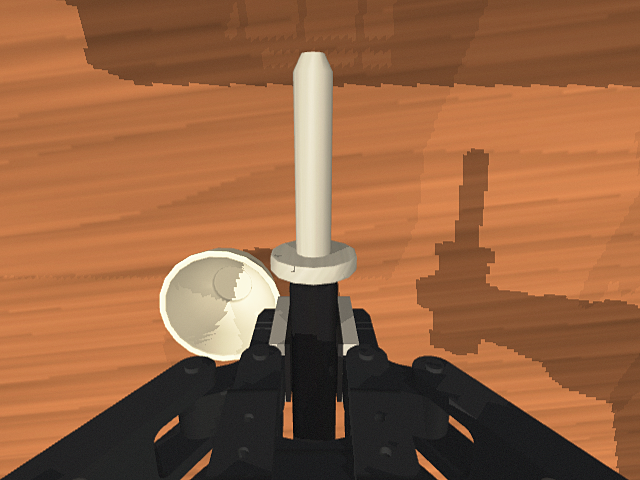

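The side crop shows the tip at (313.7,213.3), in line with the prediction. The dark mouth runs from about (273,232) to (300,208), and the rail corners match the model. I'll go in slowly, with a force guard between moves.

```bash
cat > guard.py <<'E'
# print rack-frame force on tool & tip; fail if the force exceeds a limit
import sys;from h import *
s,R,yaw=st(False);F=R.T@s["contact_force"]
a=np.radians(-6.8);x=np.array([np.cos(a),np.sin(a)]);y=np.array([-x[1],x[0]])
p=(s["position"]+R@[.097,0,-.017]);q=p[:2]-[.6175,-.0095]
print("t%.2f tip rack mm x %.1f y %.1f z %.1f | tool F x %.1f y %.1f z %.1f | yaw %.1f g %.0f"%(s["t"],q@x*1e3,q@y*1e3,p[2]*1e3,*F,yaw,s["grasp_force"]))
L=[float(v) for v in sys.argv[1:3]]
sys.exit(abs(F[0])>L[0] or abs(F[1])>L[1])
E
python3 guard.py 9 9; python3 -m inch '[{"slide":[0.7,0,0],"spin":0},{"slide":[1.7,0,0],"spin":0},{"slide":[2.7,0,0],"spin":0},{"slide":[3.3,0,0],"spin":0},{"slide":[3.6,0,0],"spin":0},{"slide":[3.6,0,0],"spin":0}]'>/dev/null
python3 guard.py 6 6 && python3 -m inch '[{"slide":[0.1,0,0],"spin":0},{"slide":[0.2,0,0],"spin":0},{"slide":[0.2,0,0],"spin":0}]' >/dev/null
python3 guard.py 6 6 && python3 -m inch '[{"slide":[0.1,0,0],"spin":0},{"slide":[0.2,0,0],"spin":0},{"slide":[0.2,0,0],"spin":0}]' >/dev/null
python3 guard.py 6 6 && python3 -m inch '[{"slide":[0.1,0,0],"spin":0},{"slide":[0.2,0,0],"spin":0},{"slide":[0.2,0,0],"spin":0}]' >/dev/null
python3 guard.py 6 6 && python3 -m inch '[{"slide":[0.1,0,0],"spin":0},{"slide":[0.3,0,0],"spin":0},{"slide":[0.4,0,0],"spin":0}]' >/dev/null
python3 guard.py 6 6
```

```text
t6.30 tip rack mm x -38.5 y -47.7 z 110.2 | tool F x 1.4 y -0.3 z 1.9 | yaw -6.8 g 49
t6.90 tip rack mm x -2.7 y -47.5 z 109.2 | tool F x -1.1 y 0.2 z 1.3 | yaw -6.8 g 49
t6.90 tip rack mm x -2.7 y -47.5 z 109.2 | tool F x -1.1 y 0.2 z 1.3 | yaw -6.8 g 49
t6.90 tip rack mm x -2.7 y -47.5 z 109.2 | tool F x -1.1 y 0.2 z 1.3 | yaw -6.8 g 49
t6.90 tip rack mm x -2.7 y -47.5 z 109.2 | tool F x -1.1 y 0.2 z 1.3 | yaw -6.8 g 49
t6.90 tip rack mm x -2.7 y -47.5 z 109.2 | tool F x -1.1 y 0.2 z 1.3 | yaw -6.8 g 49False
False
False
False
False
False
```

```bash
sed -i 's/^sys.exit(\(.*\))$/sys.exit(int(\1))/' guard.py
S='x'
python3 -m inch '[{"slide":[0.1,0,0],"spin":0},{"slide":[0.2,0,0],"spin":0},{"slide":[0.2,0,0],"spin":0}]' >/dev/null
python3 guard.py 6 6 && python3 -m inch '[{"slide":[0.1,0,0],"spin":0},{"slide":[0.2,0,0],"spin":0},{"slide":[0.2,0,0],"spin":0}]' >/dev/null &&
python3 guard.py 6 6 && python3 -m inch '[{"slide":[0.1,0,0],"spin":0},{"slide":[0.2,0,0],"spin":0},{"slide":[0.2,0,0],"spin":0}]' >/dev/null &&
python3 guard.py 6 6 && python3 -m inch '[{"slide":[0.2,0,0],"spin":0},{"slide":[0.4,0,0],"spin":0},{"slide":[0.6,0,0],"spin":0},{"slide":[0.6,0,0],"spin":0}]' >/dev/null &&
python3 guard.py 6 6 && python3 -m inch '[{"slide":[0.3,0,0],"spin":0},{"slide":[0.6,0,0],"spin":0},{"slide":[0.9,0,0],"spin":0},{"slide":[0.9,0,0],"spin":0}]' >/dev/null &&
python3 guard.py 6 6 && python3 -m inch '[{"slide":[0.1,0,0],"spin":0},{"slide":[0.2,0,0],"spin":0},{"slide":[0.2,0,0],"spin":0}]' >/dev/null; python3 guard.py 6 6
```

```text
t7.20 tip rack mm x -1.2 y -47.5 z 109.3 | tool F x 1.1 y -0.1 z 1.0 | yaw -6.8 g 49
t7.50 tip rack mm x 1.1 y -47.6 z 109.4 | tool F x 0.1 y 0.4 z 1.1 | yaw -6.8 g 49
t7.80 tip rack mm x 3.1 y -47.6 z 109.3 | tool F x 0.3 y 0.1 z 1.0 | yaw -6.8 g 49
t8.20 tip rack mm x 9.3 y -47.6 z 109.4 | tool F x 0.9 y 0.6 z 1.7 | yaw -6.8 g 49
t8.60 tip rack mm x 18.4 y -47.6 z 109.4 | tool F x -0.0 y -0.0 z 1.3 | yaw -6.8 g 49
t8.90 tip rack mm x 20.0 y -47.6 z 109.3 | tool F x 0.9 y 0.7 z 1.8 | yaw -6.8 g 49
```

In the mouth with no contact. Now I'll find the bar.

```bash
python3 guard.py 2.5 4 && python3 -m inch '[{"slide":[0.1,0,0],"spin":0},{"slide":[0.2,0,0],"spin":0},{"slide":[0.2,0,0],"spin":0}]' >/dev/null &&
python3 guard.py 2.5 4 && python3 -m inch '[{"slide":[0.1,0,0],"spin":0},{"slide":[0.2,0,0],"spin":0},{"slide":[0.2,0,0],"spin":0}]' >/dev/null &&
python3 guard.py 2.5 4 && python3 -m inch '[{"slide":[0.1,0,0],"spin":0},{"slide":[0.2,0,0],"spin":0},{"slide":[0.2,0,0],"spin":0}]' >/dev/null &&
python3 guard.py 2.5 4 && python3 -m inch '[{"slide":[0.1,0,0],"spin":0},{"slide":[0.2,0,0],"spin":0},{"slide":[0.2,0,0],"spin":0}]' >/dev/null &&
python3 guard.py 2.5 4 && python3 -m inch '[{"slide":[0.1,0,0],"spin":0},{"slide":[0.2,0,0],"spin":0},{"slide":[0.2,0,0],"spin":0}]' >/dev/null;
python3 guard.py 3 4
```

```text
t8.90 tip rack mm x 20.0 y -47.6 z 109.3 | tool F x 0.9 y 0.7 z 1.8 | yaw -6.8 g 49
t9.20 tip rack mm x 22.0 y -47.6 z 109.3 | tool F x -0.7 y 0.1 z 1.4 | yaw -6.8 g 49
t9.50 tip rack mm x 24.1 y -47.5 z 109.3 | tool F x 0.5 y 0.2 z 1.2 | yaw -6.8 g 49
t9.80 tip rack mm x 26.1 y -47.6 z 109.3 | tool F x 0.3 y -0.3 z 2.6 | yaw -6.8 g 49
t10.10 tip rack mm x 27.7 y -47.5 z 109.1 | tool F x -1.2 y -0.4 z -0.2 | yaw -6.8 g 49
t10.40 tip rack mm x 29.7 y -47.5 z 109.1 | tool F x -2.8 y 0.6 z 0.7 | yaw -6.8 g 49
```

```bash
cat > g2.py <<'E'
import sys,subprocess
o=subprocess.run(["python3","guard.py","9","5"],capture_output=True,text=True);print(o.stdout,end="")
fx=float(o.stdout.split("F x ")[1].split()[0]);sys.exit(int(o.returncode or fx>-1.8))
E
python3 -m inch '[{"slide":[0.1,0,0],"spin":0},{"slide":[0.2,0,0],"spin":0},{"slide":[0.2,0,0],"spin":0}]' >/dev/null
python3 g2.py && python3 -m inch '[{"slide":[0,-0.1,0],"spin":0},{"slide":[0,-0.2,0],"spin":0},{"slide":[0,-0.3,0],"spin":0}]' >/dev/null &&
python3 g2.py && python3 -m inch '[{"slide":[0,-0.1,0],"spin":0},{"slide":[0,-0.2,0],"spin":0},{"slide":[0,-0.3,0],"spin":0}]' >/dev/null &&
python3 g2.py && python3 -m inch '[{"slide":[0,-0.1,0],"spin":0},{"slide":[0,-0.2,0],"spin":0},{"slide":[0,-0.3,0],"spin":0}]' >/dev/null &&
python3 g2.py && python3 -m inch '[{"slide":[0,-0.1,0],"spin":0},{"slide":[0,-0.2,0],"spin":0},{"slide":[0,-0.3,0],"spin":0}]' >/dev/null &&
python3 g2.py && python3 -m inch '[{"slide":[0,-0.1,0],"spin":0},{"slide":[0,-0.2,0],"spin":0},{"slide":[0,-0.3,0],"spin":0}]' >/dev/null &&
python3 g2.py && python3 -m inch '[{"slide":[0,-0.1,0],"spin":0},{"slide":[0,-0.2,0],"spin":0},{"slide":[0,-0.3,0],"spin":0}]' >/dev/null
python3 g2.py
```

```text
t10.70 tip rack mm x 31.7 y -47.5 z 109.0 | tool F x -4.1 y -0.3 z -0.2 | yaw -6.8 g 49
t11.00 tip rack mm x 31.7 y -44.8 z 109.0 | tool F x -4.0 y 3.3 z 1.5 | yaw -6.9 g 49
t11.30 tip rack mm x 31.8 y -41.5 z 109.1 | tool F x -3.7 y 3.3 z 1.3 | yaw -6.8 g 49
t11.60 tip rack mm x 31.9 y -38.5 z 109.3 | tool F x -4.0 y 3.6 z 1.5 | yaw -6.8 g 49
t11.90 tip rack mm x 31.9 y -35.4 z 109.3 | tool F x -3.8 y 2.8 z 1.9 | yaw -6.8 g 49
t12.20 tip rack mm x 32.0 y -32.5 z 109.3 | tool F x -4.8 y 2.6 z 1.1 | yaw -6.8 g 49
t12.50 tip rack mm x 32.0 y -29.5 z 109.3 | tool F x -3.9 y 3.5 z 1.8 | yaw -6.8 g 49
```

Friction is steady at about 3 N, so I'll keep sliding.

```bash
sed -i 's/"5"\]/"6.5"]/' g2.py
python3 g2.py && python3 -m inch '[{"slide":[0,-0.1,0],"spin":0},{"slide":[0,-0.2,0],"spin":0},{"slide":[0,-0.3,0],"spin":0}]' >/dev/null &&
python3 g2.py && python3 -m inch '[{"slide":[0,-0.1,0],"spin":0},{"slide":[0,-0.2,0],"spin":0},{"slide":[0,-0.3,0],"spin":0}]' >/dev/null &&
python3 g2.py && python3 -m inch '[{"slide":[0,-0.1,0],"spin":0},{"slide":[0,-0.2,0],"spin":0},{"slide":[0,-0.3,0],"spin":0}]' >/dev/null &&
python3 g2.py && python3 -m inch '[{"slide":[0,-0.1,0],"spin":0},{"slide":[0,-0.2,0],"spin":0},{"slide":[0,-0.3,0],"spin":0}]' >/dev/null &&
python3 g2.py && python3 -m inch '[{"slide":[0,-0.1,0],"spin":0},{"slide":[0,-0.2,0],"spin":0},{"slide":[0,-0.3,0],"spin":0}]' >/dev/null &&
python3 g2.py && python3 -m inch '[{"slide":[0,-0.1,0],"spin":0},{"slide":[0,-0.2,0],"spin":0},{"slide":[0,-0.3,0],"spin":0}]' >/dev/null &&
python3 g2.py && python3 -m inch '[{"slide":[0,-0.1,0],"spin":0},{"slide":[0,-0.2,0],"spin":0},{"slide":[0,-0.3,0],"spin":0}]' >/dev/null &&
python3 g2.py && python3 -m inch '[{"slide":[0,-0.1,0],"spin":0},{"slide":[0,-0.2,0],"spin":0},{"slide":[0,-0.3,0],"spin":0}]' >/dev/null &&
python3 g2.py && python3 -m inch '[{"slide":[0,-0.1,0],"spin":0},{"slide":[0,-0.2,0],"spin":0},{"slide":[0,-0.3,0],"spin":0}]' >/dev/null &&
python3 g2.py && python3 -m inch '[{"slide":[0,-0.1,0],"spin":0},{"slide":[0,-0.2,0],"spin":0},{"slide":[0,-0.3,0],"spin":0}]' >/dev/null &&
python3 g2.py && python3 -m inch '[{"slide":[0,-0.1,0],"spin":0},{"slide":[0,-0.2,0],"spin":0},{"slide":[0,-0.3,0],"spin":0}]' >/dev/null &&
python3 g2.py && python3 -m inch '[{"slide":[0,-0.1,0],"spin":0},{"slide":[0,-0.2,0],"spin":0},{"slide":[0,-0.3,0],"spin":0}]' >/dev/null 
python3 g2.py
```

```text
t12.50 tip rack mm x 32.0 y -29.5 z 109.3 | tool F x -3.9 y 3.5 z 1.8 | yaw -6.8 g 49
t12.80 tip rack mm x 31.9 y -26.5 z 109.3 | tool F x -3.3 y 3.3 z 1.2 | yaw -6.8 g 49
t13.10 tip rack mm x 31.9 y -23.5 z 109.3 | tool F x -4.4 y 3.2 z 2.4 | yaw -6.8 g 49
t13.40 tip rack mm x 31.9 y -20.5 z 109.3 | tool F x -4.1 y 4.0 z 1.6 | yaw -6.8 g 49
t13.70 tip rack mm x 32.0 y -17.5 z 109.3 | tool F x -3.7 y 3.5 z 1.0 | yaw -6.8 g 49
t14.00 tip rack mm x 32.2 y -14.0 z 109.4 | tool F x -2.3 y -1.1 z 1.3 | yaw -6.8 g 49
t14.30 tip rack mm x 32.8 y -11.4 z 110.1 | tool F x 0.4 y -0.9 z 1.6 | yaw -6.8 g 49
t14.30 tip rack mm x 32.8 y -11.4 z 110.1 | tool F x 0.4 y -0.9 z 1.6 | yaw -6.8 g 49
```

It has dropped in: the axial force is gone. I'll feel for the slot's far edge in 1 mm steps.

```bash
G="python3 guard.py 4 2.2"
$G && python3 -m inch '[{"slide":[0,-0.1,0],"spin":0},{"slide":[0,-0.1,0],"spin":0}]' >/dev/null &&
$G && python3 -m inch '[{"slide":[0,-0.1,0],"spin":0},{"slide":[0,-0.1,0],"spin":0}]' >/dev/null &&
$G && python3 -m inch '[{"slide":[0,-0.1,0],"spin":0},{"slide":[0,-0.1,0],"spin":0}]' >/dev/null &&
$G && python3 -m inch '[{"slide":[0,-0.1,0],"spin":0},{"slide":[0,-0.1,0],"spin":0}]' >/dev/null &&
$G && python3 -m inch '[{"slide":[0,-0.1,0],"spin":0},{"slide":[0,-0.1,0],"spin":0}]' >/dev/null &&
$G && python3 -m inch '[{"slide":[0,-0.1,0],"spin":0},{"slide":[0,-0.1,0],"spin":0}]' >/dev/null &&
$G && python3 -m inch '[{"slide":[0,-0.1,0],"spin":0},{"slide":[0,-0.1,0],"spin":0}]' >/dev/null
$G
```

```text
t14.30 tip rack mm x 32.8 y -11.4 z 110.1 | tool F x 0.4 y -0.9 z 1.6 | yaw -6.8 g 49
t14.50 tip rack mm x 32.2 y -10.4 z 109.6 | tool F x -0.0 y 0.2 z 1.0 | yaw -6.8 g 49
t14.70 tip rack mm x 32.0 y -9.5 z 109.3 | tool F x -0.8 y -0.3 z 1.1 | yaw -6.8 g 49
t14.90 tip rack mm x 32.0 y -8.4 z 109.3 | tool F x 0.0 y -0.0 z 2.0 | yaw -6.8 g 49
t15.10 tip rack mm x 31.9 y -7.5 z 109.3 | tool F x -0.0 y -0.2 z 1.0 | yaw -6.8 g 49
t15.30 tip rack mm x 32.0 y -6.5 z 109.3 | tool F x 0.1 y 1.3 z 2.2 | yaw -6.8 g 49
t15.50 tip rack mm x 32.0 y -5.9 z 109.3 | tool F x -0.4 y 2.8 z 1.7 | yaw -6.9 g 49
t15.50 tip rack mm x 32.0 y -5.9 z 109.3 | tool F x -0.4 y 2.8 z 1.7 | yaw -6.9 g 49
```

Edge felt at y ≈ -6.7 mm, so the slot centre is at about -9.4 mm. I'll centre on it and push in with guards.

```bash
G="python3 guard.py 4 2.5"
python3 -m inch '[{"slide":[0,0.15,0],"spin":0},{"slide":[0,0.35,0],"spin":0},{"slide":[0,0.35,0],"spin":0}]' >/dev/null
$G && python3 -m inch '[{"slide":[0.2,0,0],"spin":0},{"slide":[0.4,0,0],"spin":0},{"slide":[0.4,0,0],"spin":0}]' >/dev/null &&
$G && python3 -m inch '[{"slide":[0.2,0,0],"spin":0},{"slide":[0.4,0,0],"spin":0},{"slide":[0.4,0,0],"spin":0}]' >/dev/null &&
$G && python3 -m inch '[{"slide":[0.2,0,0],"spin":0},{"slide":[0.4,0,0],"spin":0},{"slide":[0.4,0,0],"spin":0}]' >/dev/null &&
$G && python3 -m inch '[{"slide":[0.2,0,0],"spin":0},{"slide":[0.4,0,0],"spin":0},{"slide":[0.4,0,0],"spin":0}]' >/dev/null &&
$G && python3 -m inch '[{"slide":[0.2,0,0],"spin":0},{"slide":[0.4,0,0],"spin":0},{"slide":[0.4,0,0],"spin":0}]' >/dev/null &&
$G && python3 -m inch '[{"slide":[0.2,0,0],"spin":0},{"slide":[0.4,0,0],"spin":0},{"slide":[0.4,0,0],"spin":0}]' >/dev/null &&
$G && python3 -m inch '[{"slide":[0.1,0,0],"spin":0},{"slide":[0.2,0,0],"spin":0},{"slide":[0.2,0,0],"spin":0}]' >/dev/null &&
$G && python3 -m inch '[{"slide":[0.1,0,0],"spin":0},{"slide":[0.2,0,0],"spin":0},{"slide":[0.2,0,0],"spin":0}]' >/dev/null
$G
```

```text
t15.80 tip rack mm x 31.9 y -9.1 z 109.3 | tool F x -0.3 y 0.1 z 1.6 | yaw -6.8 g 49
t16.10 tip rack mm x 36.3 y -9.0 z 109.4 | tool F x 0.3 y -0.0 z 1.3 | yaw -6.8 g 49
t16.40 tip rack mm x 40.3 y -9.1 z 109.4 | tool F x -0.2 y -0.6 z 1.6 | yaw -6.8 g 49
t16.70 tip rack mm x 44.3 y -9.1 z 109.4 | tool F x 0.5 y 1.1 z 1.5 | yaw -6.8 g 49
t17.00 tip rack mm x 48.3 y -9.1 z 109.4 | tool F x -0.1 y -0.5 z 1.9 | yaw -6.8 g 49
t17.30 tip rack mm x 52.2 y -9.1 z 109.4 | tool F x 0.2 y -1.2 z 0.9 | yaw -6.8 g 49
t17.60 tip rack mm x 56.2 y -9.1 z 109.4 | tool F x -0.5 y -0.6 z 1.2 | yaw -6.8 g 49
t17.90 tip rack mm x 58.1 y -9.1 z 109.3 | tool F x 1.1 y 0.4 z 1.6 | yaw -6.8 g 49
t18.20 tip rack mm x 60.1 y -9.1 z 109.3 | tool F x -0.2 y 0.5 z 1.5 | yaw -6.8 g 49
```

```bash
G="python3 guard.py 3 3"
$G && python3 -m inch '[{"slide":[0.1,0,0],"spin":0},{"slide":[0.1,0,0],"spin":0}]' >/dev/null &&
$G && python3 -m inch '[{"slide":[0.05,0,0],"spin":0},{"slide":[0.05,0,0],"spin":0}]' >/dev/null &&
$G && python3 -m inch '[{"slide":[0.05,0,0],"spin":0},{"slide":[0.05,0,0],"spin":0}]' >/dev/null &&
$G && python3 -m inch '[{"slide":[0.05,0,0],"spin":0},{"slide":[0.05,0,0],"spin":0}]' >/dev/null &&
$G && python3 -m inch '[{"slide":[0.05,0,0],"spin":0},{"slide":[0.05,0,0],"spin":0}]' >/dev/null &&
$G && python3 -m inch '[{"slide":[0.05,0,0],"spin":0},{"slide":[0.05,0,0],"spin":0}]' >/dev/null &&
$G && python3 -m inch '[{"slide":[0.05,0,0],"spin":0},{"slide":[0.05,0,0],"spin":0}]' >/dev/null &&
$G && python3 -m inch '[{"slide":[0.05,0,0],"spin":0},{"slide":[0.05,0,0],"spin":0}]' >/dev/null &&
$G && python3 -m inch '[{"slide":[0.05,0,0],"spin":0},{"slide":[0.05,0,0],"spin":0}]' >/dev/null &&
$G && python3 -m inch '[{"slide":[0.05,0,0],"spin":0},{"slide":[0.05,0,0],"spin":0}]' >/dev/null 
$G
```

```text
t18.20 tip rack mm x 60.1 y -9.1 z 109.3 | tool F x -0.2 y 0.5 z 1.5 | yaw -6.8 g 49
t18.40 tip rack mm x 61.0 y -9.1 z 109.3 | tool F x -0.1 y 0.1 z 2.4 | yaw -6.8 g 49
t18.60 tip rack mm x 61.5 y -9.1 z 109.3 | tool F x 0.0 y 1.0 z 1.6 | yaw -6.8 g 49
t18.80 tip rack mm x 62.0 y -9.1 z 109.3 | tool F x 0.6 y 0.5 z 1.0 | yaw -6.8 g 49
t19.00 tip rack mm x 62.5 y -9.1 z 109.3 | tool F x 0.0 y -0.3 z 2.0 | yaw -6.8 g 49
t19.20 tip rack mm x 63.0 y -9.1 z 109.3 | tool F x 0.2 y 0.0 z 0.7 | yaw -6.8 g 49
t19.40 tip rack mm x 63.5 y -9.0 z 109.3 | tool F x 0.0 y -0.1 z 1.1 | yaw -6.8 g 49
t19.60 tip rack mm x 64.0 y -9.0 z 109.3 | tool F x -1.4 y 1.1 z 0.9 | yaw -6.8 g 49
t19.80 tip rack mm x 64.5 y -9.1 z 109.3 | tool F x 0.4 y 0.3 z 1.4 | yaw -6.8 g 49
t20.00 tip rack mm x 64.7 y -9.0 z 109.1 | tool F x -2.9 y 0.1 z 1.2 | yaw -6.8 g 49
t20.20 tip rack mm x 64.8 y -9.0 z 109.0 | tool F x -5.1 y -0.4 z -2.2 | yaw -6.8 g 50
```

Collar contact at about 5 N. I'll lower the pin gently until it rests on the mouth's floor, so it doesn't drop when I let go.

```bash
cat > g3.py <<'E'
import sys,subprocess
o=subprocess.run(["python3","guard.py","12","6.5"],capture_output=True,text=True);print(o.stdout,end="")
fz=float(o.stdout.split(" z ")[2].split()[0]);sys.exit(int(o.returncode or fz<float(sys.argv[1])))
E
G="python3 g3.py -6"
python3 -m inch '[{"slide":[-0.03,0,0],"spin":0},{"slide":[-0.03,0,0],"spin":0}]' >/dev/null
$G && python3 -m inch '[{"slide":[0,0,0.05],"spin":0},{"slide":[0,0,0.05],"spin":0}]' >/dev/null &&
$G && python3 -m inch '[{"slide":[0,0,0.05],"spin":0},{"slide":[0,0,0.05],"spin":0}]' >/dev/null &&
$G && python3 -m inch '[{"slide":[0,0,0.05],"spin":0},{"slide":[0,0,0.05],"spin":0}]' >/dev/null &&
$G && python3 -m inch '[{"slide":[0,0,0.05],"spin":0},{"slide":[0,0,0.05],"spin":0}]' >/dev/null &&
$G && python3 -m inch '[{"slide":[0,0,0.05],"spin":0},{"slide":[0,0,0.05],"spin":0}]' >/dev/null &&
$G && python3 -m inch '[{"slide":[0,0,0.05],"spin":0},{"slide":[0,0,0.05],"spin":0}]' >/dev/null &&
$G && python3 -m inch '[{"slide":[0,0,0.05],"spin":0},{"slide":[0,0,0.05],"spin":0}]' >/dev/null &&
$G && python3 -m inch '[{"slide":[0,0,0.05],"spin":0},{"slide":[0,0,0.05],"spin":0}]' >/dev/null
$G
```

```text
t20.40 tip rack mm x 64.8 y -9.0 z 109.1 | tool F x -4.9 y 0.4 z -1.0 | yaw -6.8 g 49
t20.60 tip rack mm x 64.8 y -9.0 z 108.6 | tool F x -4.5 y 0.5 z -1.5 | yaw -6.8 g 50
t20.80 tip rack mm x 64.8 y -9.0 z 108.1 | tool F x -4.9 y -0.0 z -2.0 | yaw -6.8 g 50
t21.00 tip rack mm x 64.8 y -9.0 z 107.6 | tool F x -5.8 y 0.9 z -1.8 | yaw -6.8 g 50
t21.20 tip rack mm x 64.8 y -9.0 z 107.1 | tool F x -4.9 y 0.3 z -1.0 | yaw -6.8 g 50
t21.40 tip rack mm x 64.8 y -8.9 z 106.6 | tool F x -5.3 y 0.3 z -2.1 | yaw -6.8 g 50
t21.60 tip rack mm x 64.8 y -8.9 z 106.1 | tool F x -4.1 y -0.1 z -2.4 | yaw -6.8 g 50
t21.80 tip rack mm x 64.8 y -8.9 z 105.9 | tool F x -7.0 y 0.3 z -3.7 | yaw -6.8 g 50
t22.00 tip rack mm x 64.8 y -8.9 z 105.8 | tool F x -9.2 y 0.5 z -7.0 | yaw -6.8 g 50
```

```bash
python3 -m inch '[{"slide":[0,0,-0.06],"spin":0},{"slide":[0,0,-0.06],"spin":0}]' - 20 >/dev/null; python3 guard.py 9 9; python3 -m inch '[{"slide":[0,0,-0.06],"spin":0},{"slide":[0,0,-0.06],"spin":0},{"slide":[0,0,-0.06],"spin":0},{"slide":[0,0,-0.06],"spin":0},{"slide":[0,0,-0.06],"spin":0},{"slide":[0,0,-0.06],"spin":0}]' 100; python3 - <<'E'
from plant import get_image
import cv2,numpy as np
c=np.zeros((480,800,3),np.uint8)
d=get_image("side")["img"][170:270,230:330,::-1];w=get_image("wrist")["img"][:,130:510,::-1]
c[:420,:420]=cv2.resize(d,(420,420),interpolation=cv2.INTER_CUBIC);c[:,420:]=w
cv2.imwrite("pics/c3.png",c)
E
```

```text
t22.20 tip rack mm x 64.8 y -8.9 z 105.9 | tool F x -6.5 y -0.2 z -3.1 | yaw -6.8 g 50
t: 22.8
position: [0.5849, -0.0147, 0.0895]
ee_rot: [0.0, 0.998, -0.06, 0.0]
contact_force: [0.7, 0.4, -0.4]
opening: 0.052
grasp_force: 0.0
```

View pics/c3.png

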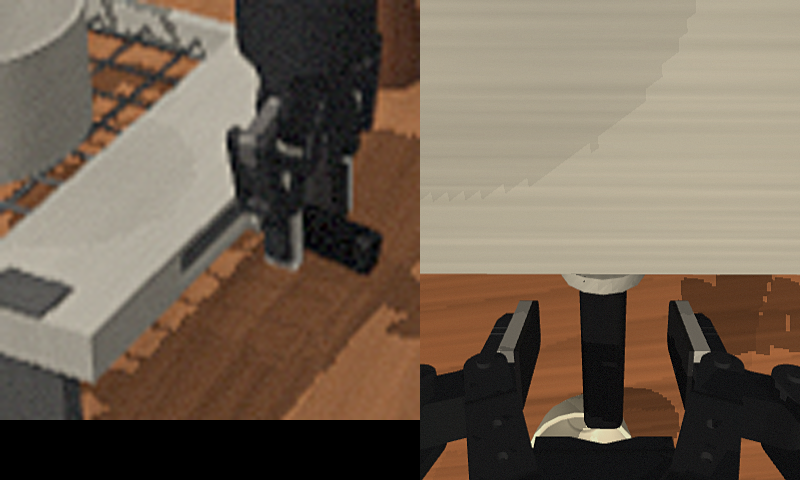

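Let go: the wrist view shows the collar at the rail, around (603,280), with the handle drooping slightly. I'll back off upwards and check the seating.

```bash
python3 -m inch '[{"slide":[0,0,-0.5],"spin":0},{"slide":[0,0,-1.5],"spin":0},{"slide":[0,0,-3],"spin":0},{"slide":[0,0,-5],"spin":0},{"slide":[0,0,-7],"spin":0},{"slide":[0,0,-9],"spin":0},{"slide":[0,0,-10.5],"spin":0},{"slide":[0,0,-11],"spin":0},{"slide":[0,0,-11],"spin":0}]'; python3 -m inch '[{"slide":[-2,0,0],"spin":0},{"slide":[-4,0,0],"spin":0},{"slide":[-7,0,0],"spin":0},{"slide":[-10,0,0],"spin":0},{"slide":[-12,0,0],"spin":0},{"slide":[-12,0,0],"spin":0},{"slide":[-12,0,0],"spin":0}]'; python3 - <<'E'
from h import *
from plant import get_image
import cv2
c=np.zeros((600,800,3),np.uint8)
w=get_image("wrist");np.savez("wrist.npz",**w);d=get_image("side")["img"][180:250,260:340,::-1]
c[:350,:400]=cv2.resize(d,(400,350),interpolation=cv2.INTER_CUBIC)
a=np.radians(-6.8);x=np.array([np.cos(a),np.sin(a),0]);y=np.array([-x[1],x[0],0]);M=np.array([.6175,-.0095,0])
o=M-.009*y+.0022*x
p=proj("wrist",o+[0,0,.11]);print(p);u,v=[int(k) for k in p]
u0=max(u-100,0);v0=max(v-100,0);k=cv2.resize(w["img"][v0:v0+150,u0:u0+100*2,::-1],None,fx=2,fy=4//2,interpolation=cv2.INTER_CUBIC)
c[:k.shape[0],400:400+k.shape[1]]=k;print(u0,v0,"right pane 2x")
print("end pred",proj("wrist",o-.076*x+[0,0,.118]),"rail edge",proj("wrist",o+[0,0,.125]))
t=get_image("top");np.savez("top.npz",**t);q=t["img"][175:250,250:410,::-1];c[350:350+225,:480]=cv2.resize(q,(480,225),interpolation=cv2.INTER_CUBIC)
cv2.imwrite("pics/c4.png",c)
E
```

```text
t: 23.8
position: [0.5853, -0.0148, 0.2007]
ee_rot: [0.0, 0.998, -0.06, 0.001]
contact_force: [-0.3, -0.4, 0.5]
opening: 0.0521
grasp_force: 0.0
t: 24.5
position: [0.4657, -0.0004, 0.1991]
ee_rot: [-0.0, 0.998, -0.06, -0.0]
contact_force: [0.2, 0.5, -0.6]
opening: 0.0519
grasp_force: 0.0
[312.62978531 -38.67330464]
212 0 right pane 2x
end pred [312.73037495 117.69048954] rail edge [312.56957183 -50.46482469]
```

View pics/c4.png

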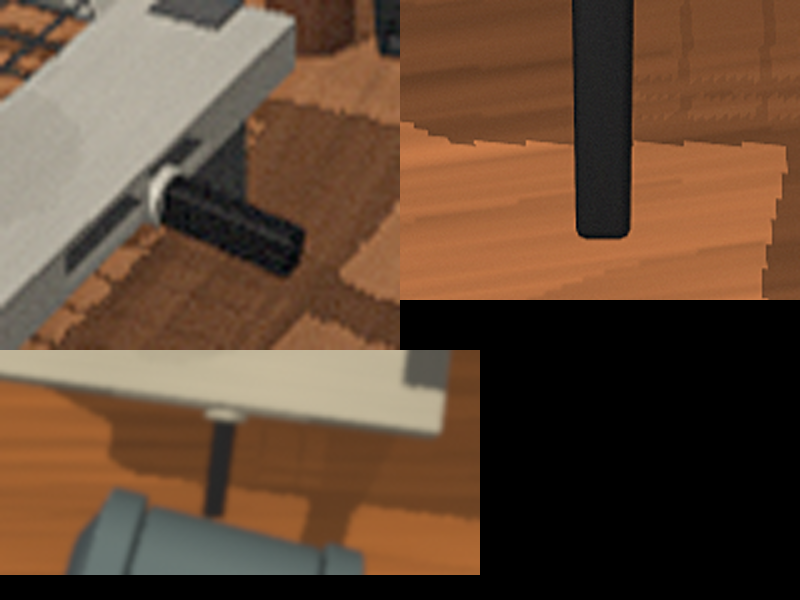

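The top and side crops show the collar at the rail and the handle drooping a little. I'll work out the droop and any collar gap.

```bash
python3 - <<'E'
from h import *
a=np.radians(-6.8);x=np.array([np.cos(a),np.sin(a),0]);y=np.array([-x[1],x[0],0]);M=np.array([.6175,-.0095,0])
for gap in(0,.002,.004):
 for th in(0,4,8):
  c,s=np.cos(np.radians(th)),np.sin(np.radians(th));ax=c*x+np.array([0,0,s]);up=np.array([0,0,c])-s*x
  o=M-.009*y+(.0025-gap)*x+[0,0,.106]
  print(gap,th,"collar back",proj("side",o-.006*ax).round(1),"end",proj("side",o-.076*ax).round(1),"endtop wrist",proj("wrist",o-.076*ax+.012*up).round(1), "endbot",proj("wrist",o-.076*ax-.012*up).round(1))
E
```

```text
0 0 collar back [292.1 218.6] end [318.3 226.2] endtop wrist [312.7 117.1] endbot [312.8 116.7]
0 4 collar back [292.1 218.8] end [318.2 228. ] endtop wrist [312.7 118.2] endbot [312.8 114.9]
0 8 collar back [292.1 218.9] end [318.  229.8] endtop wrist [312.8 118.6] endbot [312.8 112.6]
0.002 0 collar back [292.9 218.8] end [319.1 226.4] endtop wrist [312.7 120.9] endbot [312.8 120.2]
0.002 4 collar back [292.9 219. ] end [319.  228.2] endtop wrist [312.7 121.9] endbot [312.8 118.3]
0.002 8 collar back [292.8 219.1] end [318.8 230. ] endtop wrist [312.8 122.2] endbot [312.8 115.9]
0.004 0 collar back [293.6 219. ] end [319.8 226.6] endtop wrist [312.7 124.7] endbot [312.8 123.6]
0.004 4 collar back [293.6 219.2] end [319.8 228.4] endtop wrist [312.8 125.6] endbot [312.8 121.7]
0.004 8 collar back [293.6 219.3] end [319.5 230.2] endtop wrist [312.8 125.8] endbot [312.8 119.2]
```

The measured handle end (row 119, where 118.6 means no gap) puts the collar against the rail within about 0.5 mm. The roughly 8° droop is just the play in the slot, and the robot is clear of everything.

```bash
python3 -c "
from plant import hand_in
print(hand_in())"
```

```text
the job is handed in; nothing more can be done
None
```

The pin is through the hidden slot with its collar against the front of the rail (within about 0.5 mm by camera) and has been let go. Its handle droops about 8° from the slot's play, the highest push I read on the rack was about 9 N, and I handed it in after about 25 s.

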